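# Seat the boxwood compass body in the drilling jig and throw the toggle clamp

### The arm

A 6-joint arm with a two-finger parallel gripper is mounted at the origin on the work surface. World frame = base frame: x ahead of the robot, y to its left, z up, the work surface at z = 0. Lengths are in m, angles in degrees, forces in N, time in s.
With the tool pointing down it reaches from about 0.3 to 0.75 m from the base axis. Payload 8.5 kg.
Tool frame: the origin (TCP) lies on the mounting face of the last link; the fingertips stand 166 mm ahead of it and the grasp point (between the pads) lies 147 mm ahead of it (robot.hold_point_z is the z of the grasp point in the tool frame, in m); z points along the fingers, x is the direction in which the jaws open and shut, and the axes are right-handed (so a half turn about z gives the same grasp; the last joint's range is limited). The gripper opens to 88 mm and grips with 3 to 60 N. Pads are 18 mm wide; open, the fingers measure 123 mm over their backs; the gripper's body (75 mm by 187 mm) begins 45 mm behind the grasp point.
Start: joints at [-87.279, 21.807, 74.336, -0, 83.858, -12.336], TCP at [0.143, -0.531, 0.405] pointing down, gripper open.
Joint ranges: [-178.18, 178.18], [-50.72, 133.34], [12.68, 142.11], [-81.47, 261.47], [9.98, 163.14], [-165.26, 165.26]. Speed limits (degrees/s): [136.94, 136.94, 180, 180, 180, 180].

### API

Orientations are given as [roll, pitch, yaw] about the fixed x, y, z axes, in that order (R = Rz(yaw) Ry(pitch) Rx(roll)).
In Python, from bench import robot, cams gives the robot as it stands. The module is installed in compiled form; this text tells all that it offers. Calls block until the motion is done:
- robot.reach(position, orientation): joint-space move of the TCP to a pose.
- robot.move_linear(position, ori=None, feed=0.15): straight line of the TCP; ori=None keeps the orientation; feed is the mean speed in m/s.
- robot.movej(angles): joint-space move.
- robot.gripper_to(opening): finger opening in m; the grip force is fixed at half the most; returns when the fingers have stopped.
- robot.pause(seconds).
- robot.ik(position, orientation): joint angles nearest the present ones, or None.
- cams.read_camera(name): name is "side" or "top" or "wrist"; returns a dict with "image" (420x560x3 uint8, blue, green, red), "fx", "fy", "cx", "cy" (pixels), "k1" (the pictures are not rectified: a ray, as slopes to the right and down, at radius r is drawn at 1 + k1 r^2 times it, then the intrinsics apply), "world_to_cam" (4x4, takes a point from world to camera coordinates). Camera axes: x right, y down, z forward; pixel columns grow to the right and rows downward; lengths in m; the calibration is good to about 2 mm. A picture is of the moment at which its call begins. There is no depth.
A pose or a line that the arm cannot do raises robot.IKError and nothing moves.
- robot.close_job(): hands the job in, once; it reports no verdict.
Trained networks look in a picture, given as the dict that the camera call returned (one of the last four; its "shot" number tells which), for a name from the list of things; names that differ only in an ending like _2 or _b are one class to them, and where a whole thing is asked for, a point or a joint stands for the part that bears it (a point fixed in the world has none). Each returns a list of dicts, best first, with "score" (0 to 1); they miss things now and then, are a little off and sometimes report something else, mostly with a low value. They report only what shows in the picture. A call takes as long as a camera call. They do not tell look-alikes from the thing itself.
- cams.silhouettes(query, picture): "mask" (420x560 bool, what is visible of it) and "pixel" ([row, column] in pixels, amid what is visible of it).
Readings, each from a call of its own:
- robot.current_time(): time.
- robot.current_qpos(): joint angles.
- robot.current_joint_velocities(): joint speeds.
- robot.current_joint_torque(): joint torques, N m.
- robot.current_eef_pos(): TCP position.
- robot.current_tcp_rot(): TCP orientation.
- robot.current_force(): force on the tool from outside, world axes, zero at the start.
- robot.current_wrist_torque(): the same for the moment, N m.
- robot.current_gripper_width(): finger opening in m.
Only numpy, scipy, OpenCV 4.12 (cv2) and the standard library are available. Lean on these libraries where they do the work, as an engineer would, in place of code of your own. Each camera call takes 0.05 s, during which the arm holds its last target.

### The job

Set the boxwood compass body up for drilling: with the toggle clamp still open, slide the body home into the corner of the jig, flush against both the side fence and the back stop. Then push the clamp's handle down over centre until it locks, so that its rubber pad holds the body in that corner. Old boxwood bruises, so never push it with more than a kilogram or so of force, lean on the handle no harder than locking it needs (well under three kilograms), and leave the tin case, the lens and the iron keeper bar as they lie.

Things in the scene. Friction and masses are not known exactly. Their poses are not given: they have to be found in the camera images.
- jig: Drilling jig fixed to the counter: plywood board 18 mm thick (x -75 to 187, y -91 to 91 mm) with a steel hold-down toggle clamp and two oak stops. Origin: on the counter under the clamp arm's pivot pin; x along the clamp from its handle towards the work, y towards the side fence. Back stop: its face looks to +x, spans y -38 to 28 mm. Side fence: its face looks to -y, spans x 41 to 126 mm.
- stops_mid (a point): Corner that both stops would form at mid-setting (38, 32, 18 mm in the jig's frame), on the board. The stops, 10 x 14 mm high, slide in slots under brass thumb nuts, always square to the jig, set anew each time, not measured: back stop's face within +-9 mm of this point in x, side fence's within +-9 mm in y. Feel for them. Feet (5 mm) and nuts (to 19 mm above the board) lie behind the faces.
- pivot_pin (a point): Pivot pin of the clamp's arm, 24 mm above the board. The clamp's base fills x -58 to 10, y +-23 mm in the jig's frame, up to 60 mm above the counter. While open, its raised arm and pad overhang the board as far as x = 58 mm, y +-10 mm, between 75 and 125 mm above the counter.
- boxwood_centre (a point): Centre, half-way up, of the loose boxwood  100 (x) x 64 (y) x 20 mm, about 0.15 kg, flat on the board, its x within 0.2 rad of the jig's x; empty round bowl in its +x half. Its solid -x end goes to the back stop, its +y side to the side fence; home, it is square to the jig. It slides with 1 to 2 N and can jam askew between the stops: square it along the side fence first.
- grip (a point): Point on the axis of the clamp handle's round black grip (17 mm thick, 82 mm long). It moves in the jig's x-z plane (y = 0): open, steep, at x -46 to -62, z 150 mm; pushed back and down on its front, upper side it goes through (-85, 128), (-108, 105), where the pad meets the wood, and (-114, 90) to (-117, 62) mm, nearly level, when locked.
- handle_end (a point): Centre of the grip's rounded free end (radius 8.5 mm), 31 mm beyond grip. The handle stays where it is left while open.
- clamp_handle (a joint): Angle between the handle and the clamp's links at their rivet, rad: 1.6 to 1.72 open, about 1.1 half-way, 0.65 as the pad meets the wood, 0 at dead centre, -0.10 locked on its stop. Pushed at the grip it takes 1 to 2 N at first, about 6 to 7 N at 0.4, then less and less to dead centre, where it snaps over; before that it springs back.
- pad: Black rubber pad, 17 mm across, 13 mm high, on the spindle of the clamp's arm. Origin: centre of its pressing face. Locked, it presses on the body's solid end at x = 62, y = 0 mm in the jig's frame with about 50 N.
- tin_case: Bystander: dark lacquered tin travel case, 86 x 86 x 31 mm, on the counter beside the clamp. Origin under its centre.
- lens: Bystander: cracked convex lens in a brass rim, 62 mm across, 9 mm high, on the counter beyond the jig. Origin under its centre.
- keeper_bar: Bystander: blued iron keeper bar, 70 x 16 x 10 mm, on the counter beyond the jig. Origin under its centre.
Not all that is in view belongs to the job. Of the things that look like the part that bears boxwood_centre, the largest one is meant.

How it is judged:
By the outcome, as a careful person would: the job done as asked, in the order asked, and still so for the second after the job is handed in, with the robot touching nothing.
It also fails if it takes over 72 s, if anything falls off the work surface, if the arm or the gripper's body presses on something with over 40 N, if the wrist force passes 120 N, or if a joint passes its speed limit or range.

## Working session

There is one attempt and no reset: what is moved stays moved. The work goes in short steps, each a Python script; the robot and the scene stay as the last script left them, time stands still between calls to the robot, and variables do not carry over. Pictures are saved under pics/ and viewed, and the job is handed in when it is done.

```bash
ls; mkdir -p pics; python3 - <<'E'
from bench import robot, cams
import cv2
print(robot.current_time())
for n in ["side","top","wrist"]:
    d=cams.read_camera(n); cv2.imwrite(f"pics/a_{n}.png",d["image"])
    print(n,d["fx"],d["fy"],d["cx"],d["cy"],d["k1"],d["shot"]); print(d["world_to_cam"].round(3).tolist())
print(robot.current_time(),robot.current_force(), robot.current_tcp_rot())
E
```

```text
pics
0.0
side 428.9228610572015 428.9228610572015 269.41225038251173 217.52130239248044 -0.07918404481547225 1
[[-0.818, -0.574, -0.02, 0.475], [-0.358, 0.536, -0.765, 0.34], [0.45, -0.619, -0.644, 0.504], [0.0, 0.0, 0.0, 1.0]]
top 399.95541723435895 399.95541723435895 280.1715794678754 209.3349908422485 -0.06293538820838313 2
[[-0.025, -0.999, -0.022, -0.01], [-0.999, 0.026, -0.022, 0.593], [0.022, 0.021, -1.0, 0.759], [0.0, 0.0, 0.0, 1.0]]
wrist 368.9764122451458 368.9764122451458 279.13132208861947 210.1409123888864 -0.006860942007230048 3
[[0.26, -0.966, -0.0, -0.549], [-0.925, -0.249, 0.287, -0.039], [-0.277, -0.074, -0.958, 0.39], [0.0, 0.0, 0.0, 1.0]]
0.15 [-0.41787274  0.53981982 -0.03959386] [-1.79988229e+02  5.85255475e-02 -7.49434303e+01]
```

View pics/a_side.png

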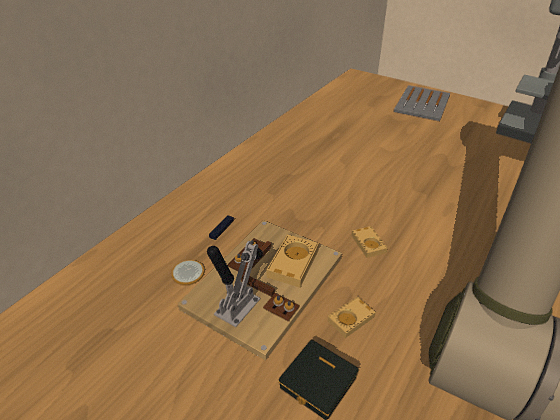

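View pics/a_top.png

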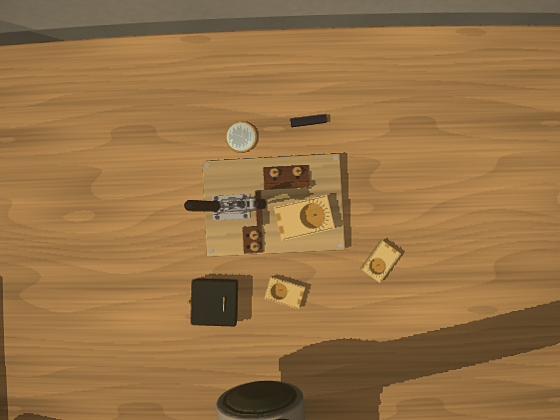

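View pics/a_wrist.png

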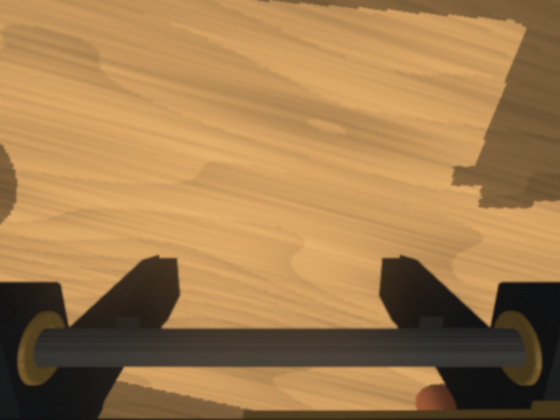

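The top view shows three candidates for the boxwood body: (307,216) on the jig, which is the largest, and smaller look-alikes at (287,291) and (382,260). I choose the one on the jig and will check it in a crop.

```bash
cat > h.py <<'E'
import numpy as np, cv2
from bench import robot, cams
def proj(d,P):
    P=np.atleast_2d(P); W=d["world_to_cam"]; c=P@W[:3,:3].T+W[:3,3]
    s=c[:,:2]/c[:,2:]; r2=(s**2).sum(1,keepdims=True); s=s*(1+d["k1"]*r2)
    return s*[d["fx"],d["fy"]]+[d["cx"],d["cy"]]
def ray(d,uv):
    uv=np.atleast_2d(uv).astype(float); s0=(uv-[d["cx"],d["cy"]])/[d["fx"],d["fy"]]; s=s0.copy()
    for _ in range(20): s=s0/(1+d["k1"]*(s**2).sum(1,keepdims=True))
    W=d["world_to_cam"]; R=W[:3,:3]; o=-R.T@W[:3,3]
    return o,np.c_[s,np.ones(len(s))]@R
def onz(d,uv,z):
    o,v=ray(d,uv); return o+v*((z-o[2])/v[:,2:])
E
python3 - <<'E'
from h import *
d=cams.read_camera("top"); im=d["image"]
out=im.copy()
for n in ["jig","boxwood_centre","grip","pad"]:
    for r in cams.silhouettes(n,d):
        m=r["mask"].astype(np.uint8); c=max(cv2.findContours(m,0,2)[0],key=cv2.contourArea)
        rect=cv2.minAreaRect(c); print(n,round(r["score"],2),r["pixel"],m.sum(),rect)
        cv2.drawContours(out,[np.int32(cv2.boxPoints(rect))],-1,(0,0,255),1)
    d=cams.read_camera("top")
cr=im[145:265,175:360]; cv2.imwrite("pics/b.png",cv2.resize(cr,None,fx=4.2,fy=4.2,interpolation=2))
cr=out[145:265,175:360]; cv2.imwrite("pics/b2.png",cv2.resize(cr,None,fx=4.2,fy=4.2,interpolation=2))
s=cams.read_camera("side"); cv2.imwrite("pics/b3.png",cv2.resize(s["image"][205:365,165:360],None,fx=3.7,fy=3.7,interpolation=2))
E
```

```text
boxwood_centre 0.76 [290.6, 283.0] 853 ((284.5566101074219, 292.3018798828125), (36.12582778930664, 24.450178146362305), 15.945395469665527)
boxwood_centre 0.59 [217.3, 303.1] 1843 ((304.03369140625, 217.1460723876953), (34.77827072143555, 54.41600036621094), 77.00537872314453)
boxwood_centre 0.56 [261.3, 378.8] 895 ((379.7513732910156, 261.0919189453125), (25.438426971435547, 36.61368942260742), 36.02737045288086)
grip 0.74 [204.6, 205.3] 393 ((208.47169494628906, 205.65093994140625), (49.040626525878906, 10.468371391296387), 2.4895529747009277)
pad 0.58 [200.6, 265.0] 73 ((261.5, 203.5), (9.0, 9.0), 90.0)
```

View pics/b.png

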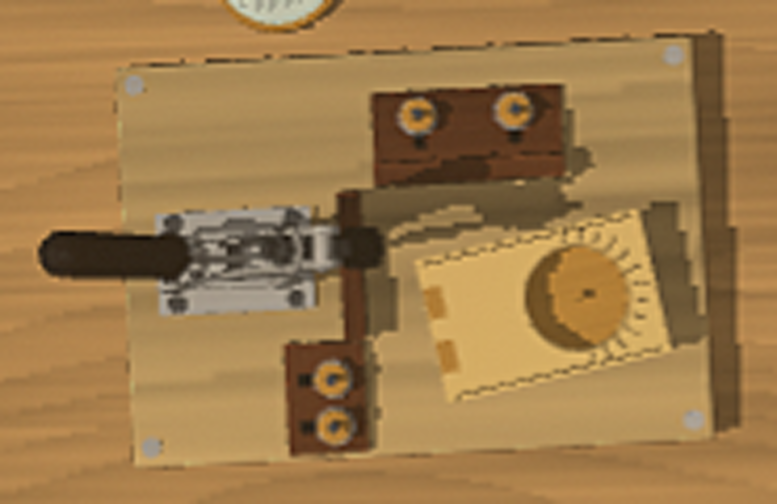

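View pics/b2.png

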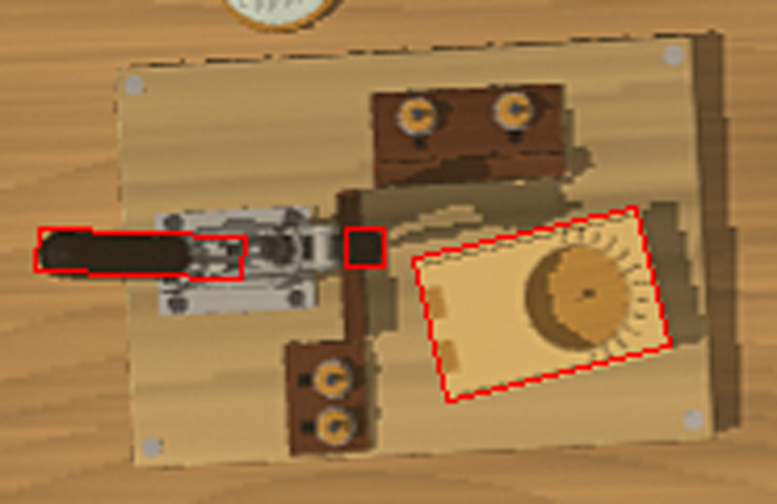

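View pics/b3.png

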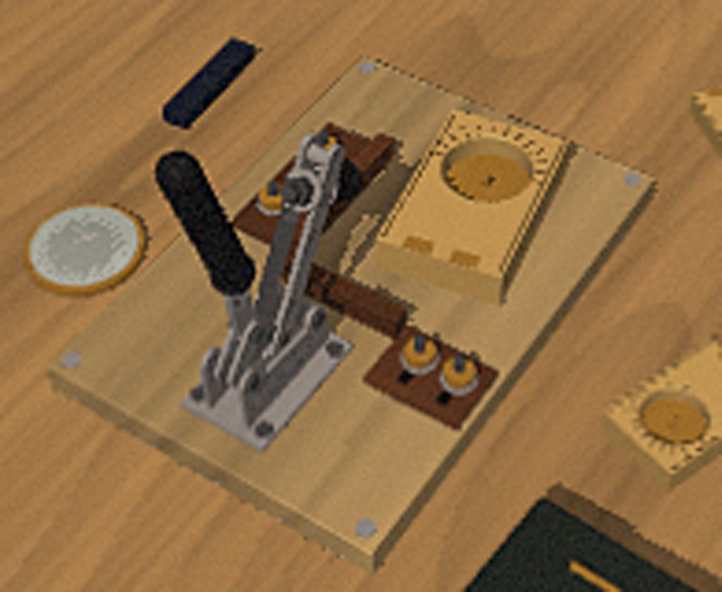

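```bash
python3 - <<'E'
from h import *
from scipy.optimize import least_squares
d=cams.read_camera("top"); s=cams.read_camera("side")
f=lambda a,k,o:(np.array(a)+.5)/k-.5+np.array(o)
tc=f([[119,70],[692,38],[714,437],[135,466]],4.2,[175,145])
sc=f([[50,365],[366,58],[655,183],[377,556]],3.7,[165,205])
J=np.array([[-75,91],[187,91],[187,-91],[-75,-91]])/1e3
def world(p,P):
    c,sn=np.cos(p[2]),np.sin(p[2]); P=np.atleast_2d(P)
    return np.c_[p[0]+c*P[:,0]-sn*P[:,1],p[1]+sn*P[:,0]+c*P[:,1],P[:,2]]
J3=np.c_[J,np.full(4,.018)]
e1=lambda p:(proj(d,world(p,J3))-tc).ravel(); e2=lambda p:(proj(s,world(p,J3))-sc).ravel()
p0=[.55,0.05,-np.pi/2]
for nm,e in [("top",e1),("side",e2),("both",lambda p:np.r_[e1(p),e2(p)])]:
    r=least_squares(e,p0); print(nm,r.x[:2],np.degrees(r.x[2]),r.fun.round(1))
    if nm=="both": p=r.x
np.save("jig.npy",p)
def tojig(W):
    W=np.atleast_2d(W); c,sn=np.cos(p[2]),np.sin(p[2]); x=W[:,0]-p[0]; y=W[:,1]-p[1]
    return np.c_[c*x+sn*y,-sn*x+c*y,W[:,2]]*1e3
# boxwood corners on top z=.038
bc=f([[414,258],[640,212],[672,347],[450,402]],4.2,[175,145])
B=tojig(onz(d,bc,.038)); print("box corners",B.round(1).tolist(),"centre",B.mean(0).round(1))
print([np.degrees(np.arctan2(*(B[j]-B[i])[1::-1])).round(1) for i,j in((0,1),(3,2))], [np.linalg.norm(B[i]-B[i-1]).round(1) for i in range(4)])
# stops: back stop top front edge ~ (366?,..) z=.032 ; fence
q=f([[360,192],[366,340],[378,187],[566,177],[374,160],[563,152]],4.2,[175,145])
print("stop tops z32",tojig(onz(d,q,.032)).round(1).tolist()); print("z18",tojig(onz(d,q,.018)).round(1).tolist())
# handle: project onto plane y=0 from side
hs=f([[175,168],[236,280]],3.7,[165,205]); o,v=ray(s,hs)
n=np.array([-np.sin(p[2]),np.cos(p[2]),0]); t=-((o-[p[0],p[1],0])@n)/(v@n); print("handle end, lower (side)",tojig(o+v*t[:,None]).round(1).tolist())
print(robot.ik(p0[:2]+[.4],[180,0,0]), robot.current_time())
E
```

```text
top [0.60043939 0.04343517] -88.53424768755374 [-0.8 -0.8  0.5 -0.6  0.5  0.7 -0.2  0.6]
side [0.59610168 0.04585393] -88.44530200887662 [-0.8  0.6  0.  -0.8  1.4 -1.5 -0.4  0.5]
both [0.5984253  0.04430745] -88.44954365301673 [-1.3  0.4 -0.   0.3  0.2  1.7 -0.6  1.7 -1.2 -0.6 -0.4 -1.6  0.7 -2.4
 -1.1 -0.9]
box corners [[57.7, -1.4, 38.0], [157.3, 13.5, 38.0], [168.0, -46.1, 38.0], [70.1, -65.0, 38.0]] centre [113.3 -24.7  38. ]
[np.float64(8.5), np.float64(10.9)] [np.float64(64.8), np.float64(100.7), np.float64(60.5), np.float64(99.7)]
stop tops z32 [[35.1, 29.2, 32.0], [34.4, -36.2, 32.0], [43.2, 31.0, 32.0], [126.2, 30.9, 32.0], [42.0, 43.0, 32.0], [125.5, 42.0, 32.0]]
z18 [[34.2, 30.2, 18.0], [33.5, -36.4, 18.0], [42.4, 32.0, 18.0], [127.0, 32.0, 18.0], [41.2, 44.3, 18.0], [126.3, 43.3, 18.0]]
handle end, lower (side) [[-63.9, -0.0, 182.5], [-38.5, -0.0, 96.1]]
[-7.08965716e+00  2.22328881e+01  7.44619766e+01 -2.54444375e-14
  8.33051353e+01 -7.08965716e+00] 0.75
```

```bash
cat >> h.py <<'E'
p=np.load("jig.npy"); YAW=np.degrees(p[2])+90; ORI=[180,0,YAW]
C,S=np.cos(p[2]),np.sin(p[2])
def J2W(x,y,z): # jig mm fingertip centre -> TCP world (tool down)
    x,y,z=x/1e3,y/1e3,z/1e3
    return [p[0]+C*x-S*y,p[1]+S*x+C*y,z+.166]
def tip():
    e=np.array(robot.current_eef_pos()); a,b=e[0]-p[0],e[1]-p[1]
    return np.array([C*a+S*b,-S*a+C*b,e[2]-.166])*1e3
def F():
    f=np.array(robot.current_force()); return np.array([C*f[0]+S*f[1],-S*f[0]+C*f[1],f[2]])
def tojig(W):
    W=np.atleast_2d(W); x=W[:,0]-p[0]; y=W[:,1]-p[1]
    return np.c_[C*x+S*y,-S*x+C*y,W[:,2]]*1e3
E
python3 - <<'E'
from h import *
robot.gripper_to(0); print(robot.current_gripper_width(),robot.current_time())
robot.reach(J2W(106,-95,110),ORI); print(robot.current_time(),tip(),F(),robot.current_qpos())
robot.move_linear(J2W(106,-95,24),feed=.15); print(robot.current_time(),tip())
f=[F() for _ in range(4)]; print(f, robot.current_time())
t=robot.current_time(); robot.move_linear(J2W(106,-85,24),feed=.05); print(robot.current_time()-t,F())
t=robot.current_time(); robot.move_linear(J2W(106,-84,24),feed=.03); print(robot.current_time()-t,F(),tip())
E
```

```text
0.0003852876433815513 2.05
4.2167 [106.73810295 -94.98023634 110.14282439] [-0.13158483  0.27671982 -0.20287356] [-2.06158817e+01  2.57601254e+01  9.17971615e+01 -6.75569024e-03
  6.24166829e+01 -2.20872452e+01]
4.9417 [106.2973135  -94.78017036  24.57494283]
[array([-0.71062639, -0.01520179,  0.08250062]), array([-0.71062639, -0.01520179,  0.08250062]), array([-0.71062639, -0.01520179,  0.08250062]), array([-0.71062639, -0.01520179,  0.08250062])] 4.9417
0.34999999999999964 [ 1.19155535 -0.37924455  0.00176586]
0.25 [-0.61038196 -0.24000423  0.55313069] [105.96071025 -84.02740091  24.0371161 ]
```

```bash
cat >> h.py <<'E'
def push(start,d,dist,thr,step,z=24,feed=.02):
    start=np.array(start,float); d=np.array(d,float); s=0; hist=[]
    while s<dist:
        s+=step; q=start+d*s
        robot.move_linear(J2W(q[0],q[1],z),feed=feed)
        f=-(F()[:2]@d); hist.append((round(s,1),round(f,1)))
        if f>thr:
            robot.pause(.04); f2=-(F()[:2]@d); hist.append(round(f2,1))
            if f2>thr: break
    print(hist,tip().round(1),round(robot.current_time(),2)); return start+d*s
def snap(name,cam="top"):
    d=cams.read_camera(cam); im=d["image"]; cr=im[145:265,175:360] if cam=="top" else im[205:365,165:360]
    cv2.imwrite(f"pics/{name}.png",cv2.resize(cr,None,fx=4,fy=4,interpolation=2)); return d
E
python3 - <<'E'
from h import *
robot.move_linear(J2W(106,-77,24),feed=.05)
q=push((106,-77),(0,1),19,4,2); 
q=push(q,(0,1),16,4,1)
snap("c")
E
```

```text
[(2, np.float64(0.2)), (4, np.float64(0.0)), (6, np.float64(0.4)), (8, np.float64(-0.3)), (10, np.float64(-0.4)), (12, np.float64(-0.0)), (14, np.float64(0.3)), (16, np.float64(1.0)), (18, np.float64(0.8)), (20, np.float64(0.6))] [106.  -56.9  24. ] 8.33
[(1, np.float64(-0.0)), (2, np.float64(1.0)), (3, np.float64(1.2)), (4, np.float64(0.2)), (5, np.float64(-0.5)), (6, np.float64(0.0)), (7, np.float64(0.3)), (8, np.float64(0.8)), (9, np.float64(0.0)), (10, np.float64(3.4)), (11, np.float64(7.7)), np.float64(6.6)] [106.  -46.7  24. ] 11.12
```

View pics/c.png

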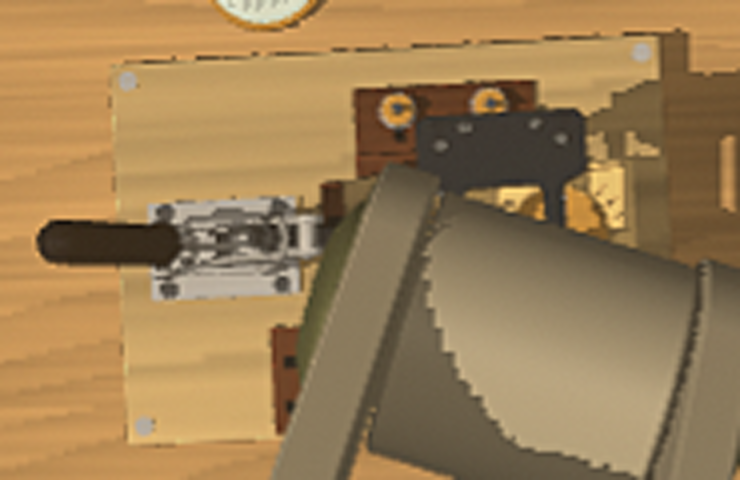

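```bash
python3 - <<'E'
from h import *
robot.move_linear(J2W(106,-56,24),feed=.06)
robot.move_linear(J2W(188,-56,60),feed=.2)
snap("d"); d=cams.read_camera("wrist"); cv2.imwrite("pics/d_w.png",d["image"])
robot.move_linear(J2W(188,0,24),feed=.15)
snap("e"); d=snap("e_s","side");print(robot.current_time())
E
```

```text
12.8833
```

View pics/d.png

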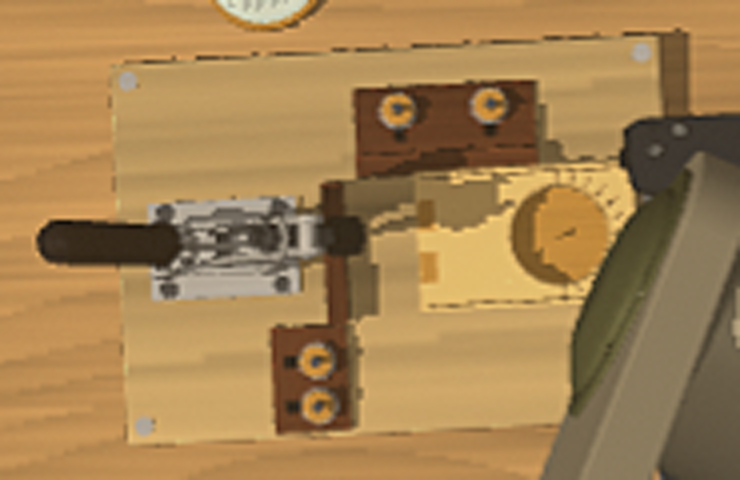

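View pics/d_w.png

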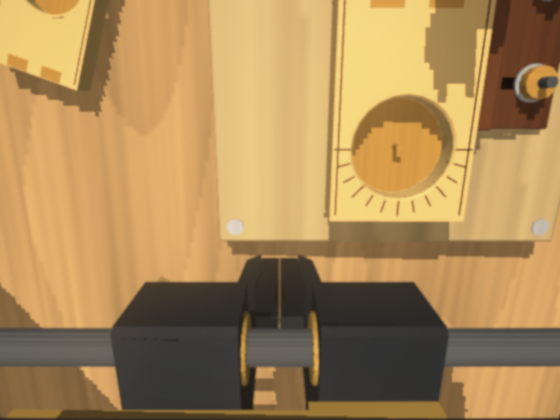

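View pics/e_s.png

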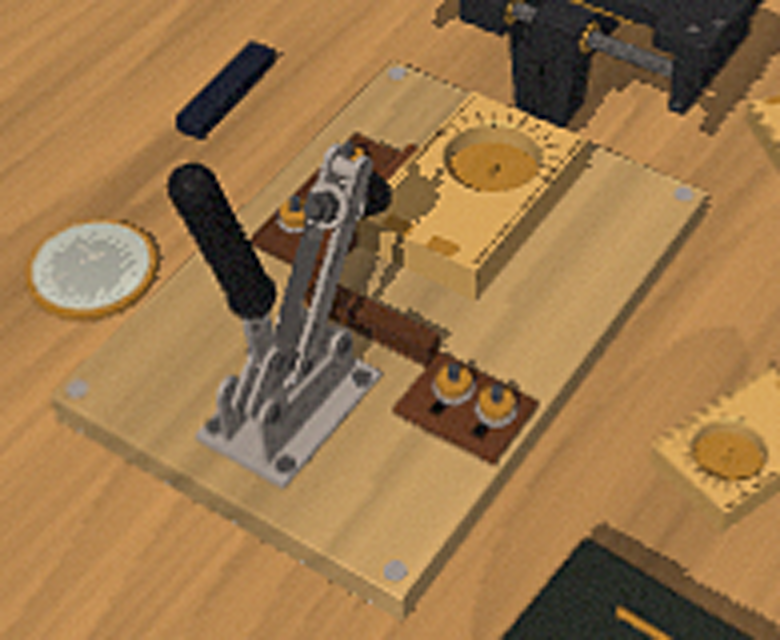

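The pictures show the body lying nearly square along the side fence, with its -x end about 30 mm short of the back stop. Next I push it along -x.

```bash
python3 - <<'E'
from h import *
robot.move_linear(J2W(179,0,24),feed=.05)
q=push((179,0),(-1,0),24,4,3,feed=.03); 
q=push(q,(-1,0),14,4,1)
snap("f_s","side"); snap("f")
E
```

```text
[(3, np.float64(-0.9)), (6, np.float64(0.6)), (9, np.float64(0.3)), (12, np.float64(0.5)), (15, np.float64(0.2)), (18, np.float64(0.8)), (21, np.float64(-0.2)), (24, np.float64(0.4))] [154.8  -0.   24. ] 15.22
[(1, np.float64(0.2)), (2, np.float64(-0.2)), (3, np.float64(-1.0)), (4, np.float64(0.0)), (5, np.float64(-0.6)), (6, np.float64(0.1)), (7, np.float64(0.5)), (8, np.float64(-0.0)), (9, np.float64(0.4)), (10, np.float64(0.4)), (11, np.float64(5.1)), np.float64(5.3)] [144.5   0.   24. ] 18.01
```

View pics/f_s.png

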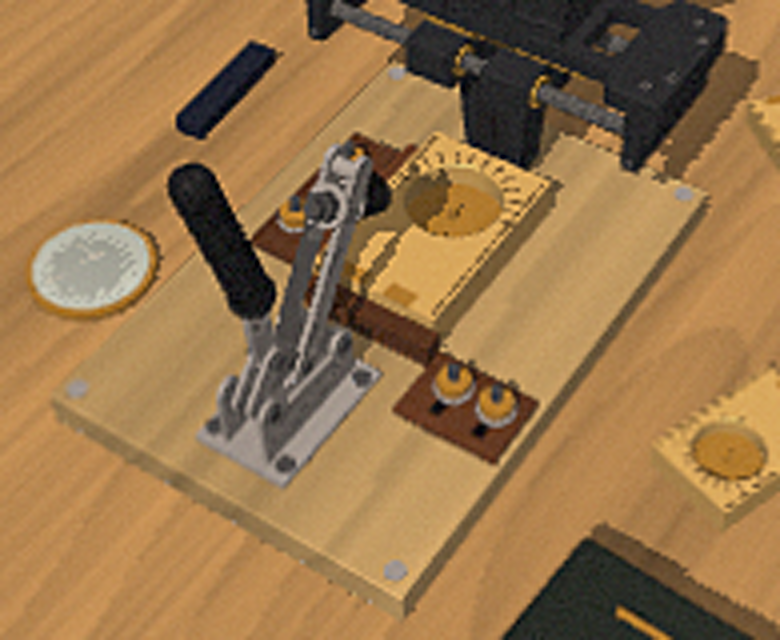

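View pics/f.png

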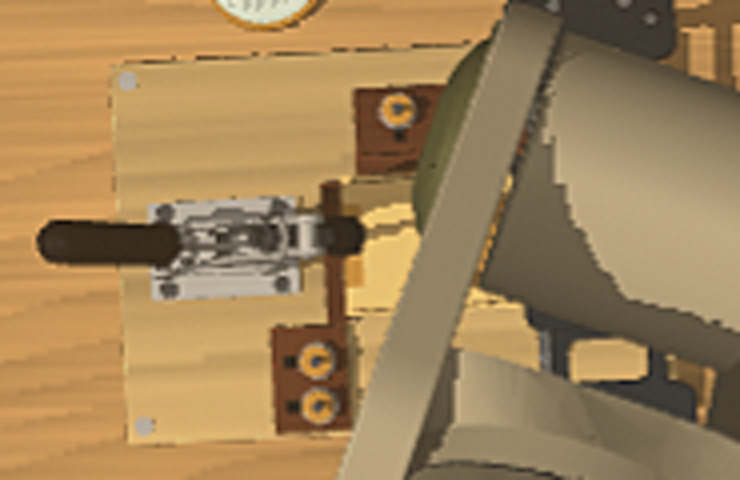

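```bash
python3 - <<'E'
from h import *
robot.move_linear(J2W(151,-3,24),feed=.06)
robot.move_linear(J2W(151,-60,24),feed=.15)
robot.move_linear(J2W(104,-60,24),feed=.15)
robot.move_linear(J2W(104,-51,24),feed=.05)
q=push((104,-51),(0,1),8,3.5,.7)
robot.move_linear(J2W(104,-60,24),feed=.06)
robot.move_linear(J2W(155,-60,24),feed=.15)
robot.move_linear(J2W(155,2,24),feed=.15)
robot.move_linear(J2W(148.5,2,24),feed=.05)
q=push((148.5,2),(-1,0),8,3.5,.7)
robot.move_linear(J2W(160,2,26),feed=.06)
robot.move_linear(J2W(180,0,120),feed=.25)
robot.reach(J2W(30,20,260),ORI)
snap("g_s","side"); d=snap("g")
print(robot.current_time())
w=cams.read_camera("wrist"); cv2.imwrite("pics/g_w.png",w["image"])
E
```

```text
[(0.7, np.float64(0.3)), (1.4, np.float64(-0.2)), (2.1, np.float64(-0.7)), (2.8, np.float64(-0.8)), (3.5, np.float64(0.3)), (4.2, np.float64(3.2)), (4.9, np.float64(5.3)), np.float64(7.3)] [104.  -46.7  23.9] 21.51
[(0.7, np.float64(-0.5)), (1.4, np.float64(-0.8)), (2.1, np.float64(0.6)), (2.8, np.float64(0.2)), (3.5, np.float64(0.8)), (4.2, np.float64(3.6)), np.float64(2.8), (4.9, np.float64(7.3)), np.float64(6.9)] [144.3   2.   24.1] 25.07
26.9583
```

View pics/g_s.png

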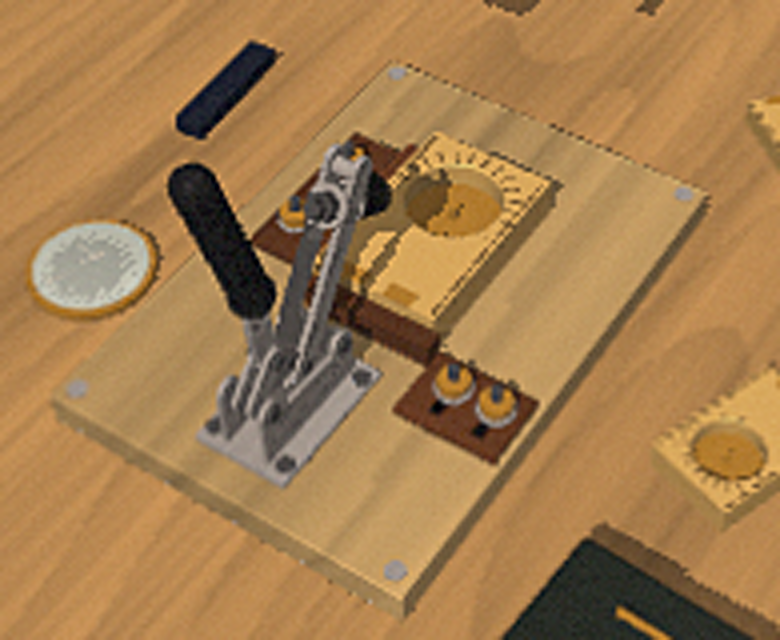

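View pics/g.png

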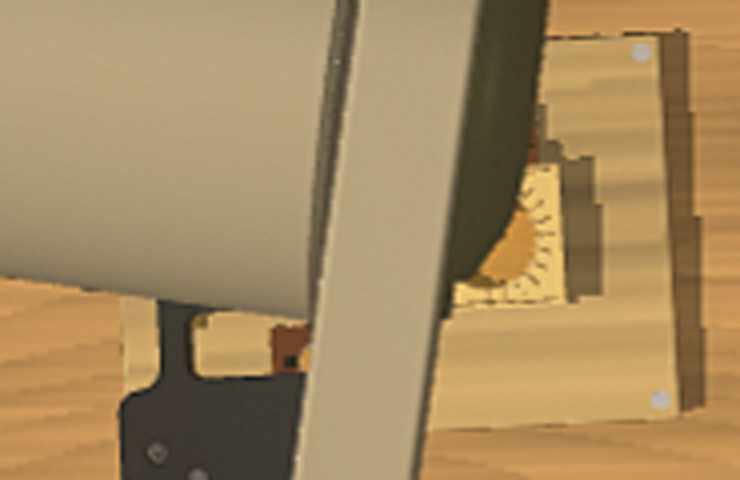

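View pics/g_w.png

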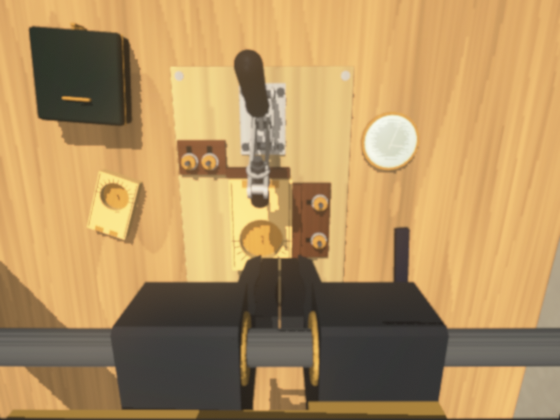

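The body is home: both pushes repeated to within 0.2 mm with sharp contact, and the side view shows it flush at both stops. Now the handle.

```bash
python3 - <<'E'
from h import *
robot.reach(J2W(-15,0,230),ORI)
robot.move_linear(J2W(-15,0,150),feed=.15)
K=np.array([[-30,153],[-46,152],[-78.5,133.5],[-103.3,112]],float)
print(F().round(1),tip().round(1))
pts=[]
for a,b in zip(K[:-1],K[1:]):
    n=int(np.ceil(np.linalg.norm(b-a)/5)); pts+= [a+(b-a)*i/n for i in range(1,n+1)]
for c in pts:
    robot.move_linear(J2W(c[0]+9,0,c[1]),feed=.04)
    f=F(); print(c.round(0),f.round(1))
    if np.linalg.norm(f)>11: print("stop");break
snap("k_s","side"); print(robot.current_time(),tip())
E
```

```text
[ 0.3 -0.8  0.7] [-14.5   0.5 151. ]
[-34. 153.] [ 0.1 -0.2  0. ]
[-38. 152.] [ 0.9  0.4 -0.5]
[-42. 152.] [-0.1  0.8  0.2]
[-46. 152.] [0.4 1.  0.2]
[-50. 150.] [ 0.2 -0.2 -0.1]
[-54. 147.] [-0.1 -0.5  0.5]
[-58. 145.] [-0.6 -0.2 -0.4]
[-62. 143.] [-0.   0.2  0.1]
[-66. 140.] [-0.2 -0.5  0.8]
[-70. 138.] [-0.3 -0.1 -0. ]
[-74. 136.] [-0.8 -0.4  0.3]
[-78. 134.] [-0.3  0.9  0.7]
[-82. 130.] [-0.4  0.5 -0.6]
[-86. 127.] [-0.2 -0.5  0.1]
[-89. 124.] [ 0.9 -0.3 -0.2]
[-93. 121.] [ 0.9 -1.  -0.1]
[-96. 118.] [-0.3  0.1  0.1]
[-100.  115.] [ 0.5  0.1 -0. ]
[-103.  112.] [-0.5  0.5  0.1]
33.2417 [-9.44099283e+01 -3.56984713e-03  1.11956856e+02]
```

View pics/k_s.png

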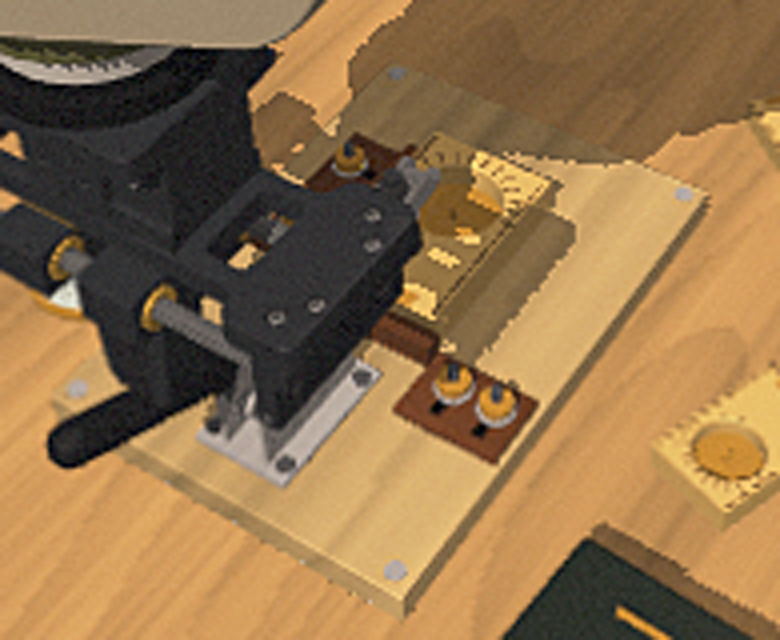

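```bash
python3 - <<'E'
from h import *
K=np.array([[-103.3,112],[-112,98.2],[-114.5,84],[-116,72]],float)
pts=[]
for a,b in zip(K[:-1],K[1:]):
    n=int(np.ceil(np.linalg.norm(b-a)/1.8)); pts+= [a+(b-a)*i/n for i in range(1,n+1)]
for c in pts:
    robot.move_linear(J2W(c[0]+8,0,c[1]),feed=.02)
    f=F(); print(c.round(1),f.round(1),end=" ")
    if np.linalg.norm(f)>13: print("stop");break
snap("l_s","side"); print(robot.current_time(),tip())
E
```

```text
[-104.2  110.6] [1.4 0.2 0.8] [-105.   109.2] [3.5 0.3 2.5] [-105.9  107.9] [3.9 0.4 2.7] [-106.8  106.5] [4.7 0.6 3.1] [-107.6  105.1] [4.8 0.3 3.8] [-108.5  103.7] [6.3 0.5 4. ] [-109.4  102.3] [ 6.2 -0.   5.7] [-110.3  101. ] [6.4 0.2 5.7] [-111.1   99.6] [ 7.  -0.1  5.8] [-112.    98.2] [ 7.  -1.2  6.1] [-112.3   96.6] [6.1 0.5 5.7] [-112.6   95. ] [5.5 0.8 7.1] [-112.8   93.5] [4.4 0.4 7.4] [-113.1   91.9] [ 4.1 -0.7  6.2] [-113.4   90.3] [3.6 1.1 6.3] [-113.7   88.7] [4.6 0.1 6.5] [-113.9   87.2] [2.  0.3 4.8] [-114.2   85.6] [3.3 0.2 5.8] [-114.5   84. ] [1.7 0.8 4.2] [-114.7   82.3] [-0.2  1.1  3.8] [-114.9   80.6] [-1.6  0.9  2.8] [-115.1   78.9] [-0.2  0.5  0.3] [-115.4   77.1] [-0.2  0.3  0.1] [-115.6   75.4] [0.4 0.5 0.1] [-115.8   73.7] [ 0.  -0.2  0.1] [-116.   72.] [0.1 0.5 0.9] 39.8083 [-1.08007257e+02 -3.07581395e-03  7.19503476e+01]
```

View pics/l_s.png

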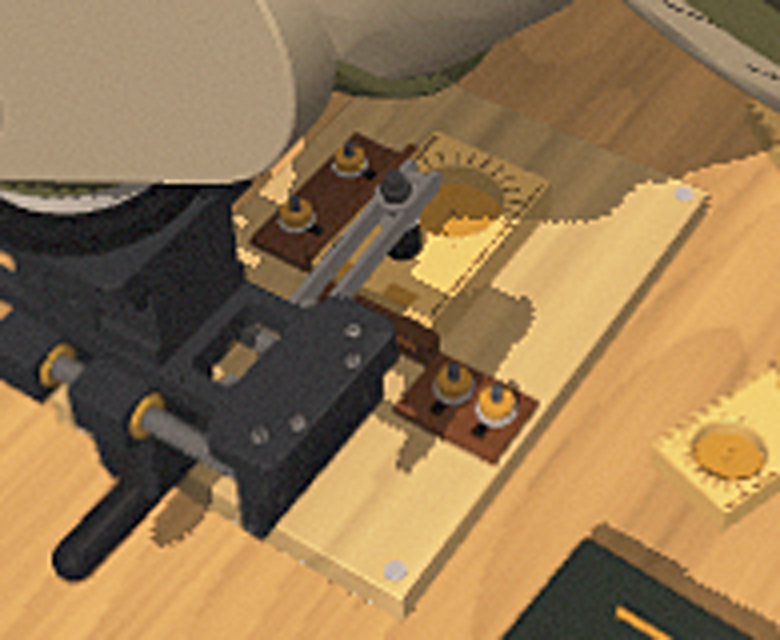

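The force fell to zero at z ≈ 79 mm, so it snapped over, and the picture shows the pad down on the body's solid end. I'll follow through gently to confirm the handle is on its stop, then withdraw.

```bash
python3 - <<'E'
from h import *
z=72
while z>66:
    z-=.8; robot.move_linear(J2W(-109,0,z),feed=.02); f=F(); print(round(z,1),f.round(1))
    if f[2]>4: break
robot.move_linear(J2W(-108,0,110),feed=.12)
robot.move_linear(J2W(-108,0,240),feed=.3)
robot.reach([.35,-.3,.45],[180,0,0])
robot.pause(.3)
snap("m_s","side"); snap("m"); d=cams.read_camera("top"); cv2.imwrite("pics/m_full.png",d["image"]); print(robot.current_time())
E
```

```text
71.2 [-0.2  0.3  0.2]
70.4 [0.1 0.1 0.3]
69.6 [-0.9 -0.   2.8]
68.8 [-0.9  0.2  6.8]
44.2083
```

View pics/m_s.png

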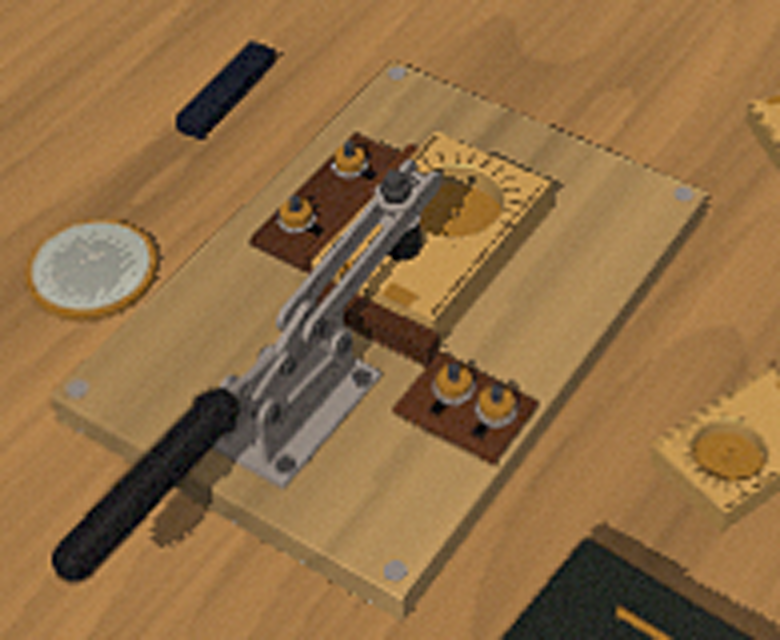

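View pics/m.png

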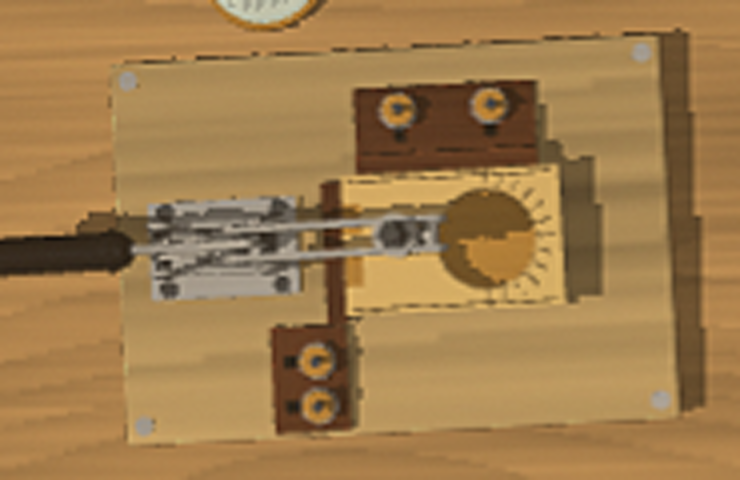

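View pics/m_full.png

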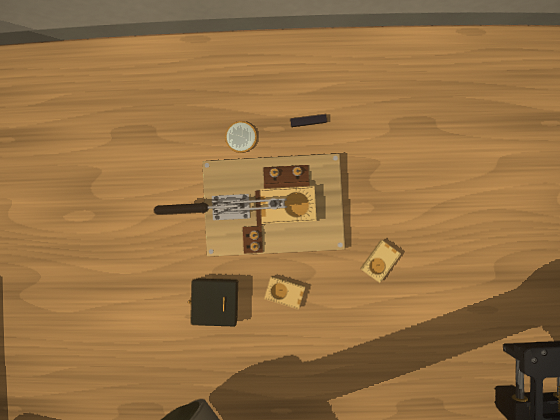

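The final pictures show the handle nearly level and locked at (200,209) in the top view. The body is flush in the corner and square to the jig, and the bystanders have not moved. I'm handing it in.

```bash
python3 -c "
from bench import robot
robot.close_job(); print(robot.current_time())"
```

```text
the job is handed in; nothing more can be done
the job is handed in; nothing more can be done
```

The boxwood body is seated in the jig's corner and the toggle clamp is locked on it; I handed the job in at about 44 s of the 72 s allowed.

- **Seating the body:** With the clamp open, I pushed the body square along the side fence, then home against the back stop, and repeated both pushes. The second pair stopped within 0.2 mm of the first. The highest push reading was about 7.7 N.
- **Locking the clamp:** I pushed the handle down over centre with a peak of about 9 N. The force fell to zero as it snapped over, and a last touch found the handle solid on its stop at 6.8 N.
- **Last checks:** After the arm withdrew, pictures showed the handle nearly level and the pad on the body's solid end. The body looked flush with both stops and square to the jig by eye, to within what the pictures resolve. The tin case, lens and keeper bar looked unmoved.
- **Disagreement between cameras:** The network did not find the jig, so I picked its corners by hand. The top and side views placed it about 4–5 mm apart, so I used a fit to both and found the stops by force.

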